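Close the slab frame with a straight bar and prop it

TASK

Take the straight dark steel bar out of the sloped blue rest and lay it, on its narrow edge, flush along the open side of the chocolate slab on the white board so that it closes off the whole side. Then stand the toppled yellow weight upright on the board, red cap up, squarely against the middle of the bar's outer side so that the bar cannot slip. Leave everything else where it is.

Things in the scene. Friction and masses are not known exactly. Their poses are not given: they have to be found in the camera images.
- board: Fixed white board 240 x 240 x 12 mm; origin: centre of its underside, z up. On it a brown chocolate slab, 130 mm along y, from x = +5 mm (its open upright edge) to +105 mm, 14 mm high (top 26 mm above the table). Fixed metal strips 12 mm wide, 14 high, enclose its +x, +y, -y sides; the side strips also end at x = +5 mm. The open side faces -x, roughly to the robot; the board is bare there.
- bar: Loose straight dark steel bar, 180 mm long (its x), 20 mm thick (its y), 36 mm high (its z), 0.4 kg; origin at its centre. It starts in the rest on its 20 mm edge, its length sloping 30 degrees.
- rest: Fixed blue rest, base 190 x 100 mm; origin: centre of its underside, z up. Its 36 mm wide cradle rises 30 degrees towards its +x, with 8 mm high lips beside the bar and an end stop 16 mm high at the low (-x) end. The bar's top 28 mm stands clear of the lips; its centre starts 96 mm above the table.
- weight: Loose square weight, 110 mm tall, 0.6 kg: a plain 48 x 48 mm yellow column with an 8 mm thick black foot and an 8 mm thick red cap, flush with its sides. Origin at the centre of the underside of the foot; z runs from foot to red cap. It starts lying on its side on the table (axis 24 mm up), the red cap roughly towards the robot.
- jar: Bystander: amber jar with black lid, 70 mm wide, 110 mm tall; origin under its centre.
- cup: Bystander: white cup, 76 mm wide, 80 mm tall; origin under its centre.
- spatula: Bystander: spatula 200 mm long lying on the table behind the board; x along it.
Things that resemble listed ones, but are neither listed nor needed, are in the scene too. Several things have the shape of the weight; the one meant has the colours described above.

How it is judged:
By the outcome, as a careful person would: the job done as asked, in the order asked, and still so for the second after the job is handed in, with the robot touching nothing.
It also fails if it takes over 59 s, if anything falls off the work surface, if the arm or the gripper's body presses on something with over 40 N, if the wrist force passes 120 N, or if a joint passes its speed limit or range.

ROBOT

A 6-joint arm with a two-finger parallel gripper is mounted at the origin on the work surface. World frame = base frame: x ahead of the robot, y to its left, z up, the work surface at z = 0. Lengths are in m, angles in rad, forces in N, time in s.
With the tool pointing down it reaches from about 0.35 to 0.925 m from the base axis. Payload 6.4 kg.
Tool frame: the origin (TCP) lies at the very end of the fingers, on their centre line; the grasp point (between the pads) lies behind it (robot.pinch_z is the z of the grasp point in the tool frame, in m); z points along the fingers, y is the line along which they close (so a half turn about z gives the same grasp; the last joint's range is limited). The gripper opens to 94 mm and grips with 3 to 60 N. Pads are 16 mm wide; open, the fingers measure 119 mm over their backs; the gripper's body (75 mm by 177 mm) begins 78 mm behind the grasp point.
Start: joints at [0.986, 0.245, 1.558, -0, 1.339, -0.174], TCP at [0.26, 0.596, 0.205] pointing down, gripper open.
Joint ranges: [-3.13, 3.13], [-1.02, 2.26], [0.13, 2.54], [-0.95, 4.09], [0.21, 2.88], [-2.74, 2.74]. Speed limits (rad/s): [2.57, 2.57, 3.14, 3.14, 3.14, 3.14].

INTERFACE

Orientations are given as a rotation vector (axis times angle).
In Python, from bench import robot gives the robot as it stands.
- The arm moves only by the tool drive_tool, never from a script. Its arguments are lists of equal length, an entry for each row: "grip": the closure, from -1 (fully open) to 1 (shut), so that 0 is half open; "translation": the shift along the tool's x, y, z in mm, a list of three; "rot": the turn, a rotation vector about the tool's x, y, z in degrees, a list of three. A call has 1 to 10 rows; each row is the pose to reach, as a shift and turn from the pose commanded when the call began, along the tool's axes at that moment; what a row does not reach only later rows make up. A row lasts 1/10 s, in which the tool goes at most 50 mm and 8.59 degrees, less where a joint would pass 70% of its speed; a pose out of reach is approached as far as the arm can. A call with a gripper value outside its range is refused whole. The fingers move at their own pace and stop on an object; the grip force is fixed at half the most. Time passes only in rows, so rows that repeat a pose let the fingers close. It gives the time, the measured TCP pose, the force, the opening and the grip force at its end, in the units of the state.
- robot.get_state(): the state, without advancing time (a new reading comes with each control period).
- robot.grab_frame(name): name is "scene" or "side" or "wrist"; returns a dict with "color" (400x640x3 uint8, red, green, blue), "K" (3x3 intrinsics, pixels), "pose" (4x4, takes a point from camera to world coordinates). Camera axes: x right, y down, z forward; pixel columns grow to the right and rows downward; lengths in m; the calibration is good to about 2 mm. The wrist camera is an equidistant fisheye: a pixel r from the principal point sees the ray r / f radians off the axis. A picture is of the moment at which its call begins. There is no depth.
- robot.sign_off(): hands the job in; it is judged then, once.
Trained networks look in the newest picture that a camera, given by its name, has taken for a name from the list of things; names that differ only in an ending like _2 or _b are one class to them, and where a whole thing is asked for, a point or a joint stands for the part that bears it (a point fixed in the world has none). Each returns a list of dicts, best first, with "conf" (0 to 1); they miss things now and then, are a little off and sometimes report something else, mostly with a low value. They report only what shows in the picture. A call takes as long as a camera call. They do not tell look-alikes from the thing itself.
- robot.look_for(target, camera): "location" ([column, row] in pixels, amid what is visible of it).
The state is a dict: "t": time; "joint_pos": joint angles; "dq": joint speeds; "joint_efforts": joint torques, N m; "tool_pos": TCP position; "tool_rot": TCP orientation; "wrist_force": force on the tool from outside, world axes, zero at the start; "torque": the same for the moment, N m; "width": finger opening in m; "finger_force": force on a finger pad.
Only numpy, scipy, OpenCV 4.12 (cv2) and the standard library are available. Lean on these libraries where they do the work, as an engineer would, in place of code of your own. Each camera call takes 0.05 s, during which the arm holds its last target. There are 200 camera calls.

## Working session

There is one attempt and no reset: what is moved stays moved. The work goes in short steps, Python scripts to look and compute and a tool call to move; the robot and the scene stay as the last step left them, time stands still between calls to the robot, and variables do not carry over. Pictures are saved under pics/ and viewed, at most 13 in all, crops included, and the job is handed in when it is done.

Besides the shell and the picture viewer there is one more tool, called as name(argument=value, ...) on one line, values as JSON. drive_tool: Moves the arm, as the interface text tells. Its arguments: {"type":"object","properties":{"grip":{"type":"array","items":{"type":"number"}},"translation":{"type":"array","items":{"type":"array","items":{"type":"number"}}},"rot":{"type":"array","items":{"type":"array","items":{"type":"number"}}}},"required":["grip","translation","rot"]}

```bash
mkdir -p pics; ls
python3 - <<'E'
from bench import robot
import cv2,numpy as np
print(robot.pinch_z, robot.get_state())
for c in ("scene","side"):
    f=robot.grab_frame(c); cv2.imwrite(f"pics/{c}0.png",f["color"][:,:,::-1])
    np.savez(f"{c}.npz",**f); print(c,f["K"].tolist(),f["pose"].round(4).tolist())
    for n in ("board","bar","rest","weight","jar","cup","spatula"):
        print(n,[(np.round(d["location"],1).tolist(),round(d["conf"],2)) for d in robot.look_for(n,c)])
E
```

```text
pics
-0.0188 {'t': 0.0, 'joint_pos': array([ 9.85884523e-01,  2.45813366e-01,  1.55900033e+00,  4.00217949e-05,
        1.33870327e+00, -1.74103192e-01]), 'dq': array([-0.00129159, -0.0012218 , -0.00102377,  0.00163159,  0.0011565 ,
        0.00137936]), 'joint_efforts': array([-4.23459533e-04, -4.15845394e+01, -3.14603519e+01,  6.83709257e-02,
        3.32630239e-02, -1.61290450e-04]), 'tool_pos': array([0.25922848, 0.5954176 , 0.20435318]), 'tool_rot': array([-6.40629788e-01, -3.07481450e+00,  2.78431336e-03]), 'wrist_force': array([-0.78401095, -0.30802417,  0.12612172]), 'torque': array([0.013387  , 0.00868362, 0.0021935 ]), 'finger_force': 0.0, 'width': 0.09381837013260244}
scene [[454.6999281075905, 0.0, 326.22837285168765], [0.0, 454.6999281075905, 206.0476569620848], [0.0, 0.0, 1.0]] [[-0.8456, 0.424, -0.3244, 0.9499], [0.5337, 0.6838, -0.4976, 0.5506], [0.0108, -0.5939, -0.8045, 0.9871], [0.0, 0.0, 0.0, 1.0]]
board [([332.9, 231.7], 0.83)]
bar [([417.8, 295.3], 0.56)]
rest [([401.8, 321.9], 0.9)]
weight [([306.4, 131.3], 0.95), ([255.0, 131.8], 0.85), ([363.1, 146.5], 0.73)]
jar [([223.7, 163.4], 0.88)]
cup [([355.2, 351.7], 0.69)]
spatula []
side [[364.39722164358517, 0.0, 322.21475161092354], [0.0, 364.39722164358517, 199.58014929920202], [0.0, 0.0, 1.0]] [[0.8183, -0.3959, 0.4167, 0.2244], [-0.5748, -0.566, 0.591, -0.5343], [0.0019, -0.7231, -0.6907, 0.6749], [0.0, 0.0, 0.0, 1.0]]
board [([315.9, 212.7], 0.61)]
bar [([243.2, 131.4], 0.77), ([254.1, 157.3], 0.71)]
rest [([254.7, 156.5], 0.94)]
weight [([357.2, 338.9], 0.9), ([442.1, 326.6], 0.6), ([267.5, 313.1], 0.58)]
jar [([453.4, 253.6], 0.79)]
cup [([299.1, 130.3], 0.78)]
spatula [([368.6, 170.7], 0.61)]
```

View pics/scene0.png

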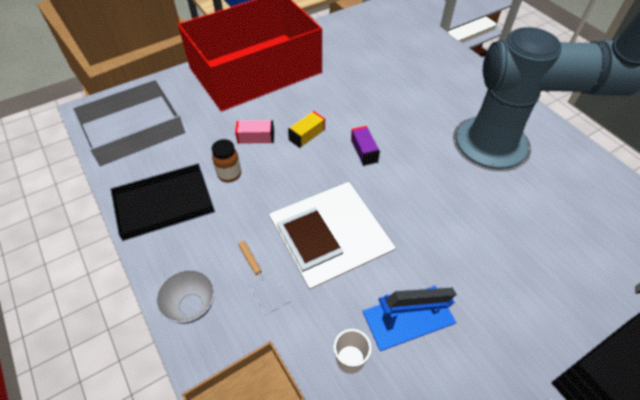

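View pics/side0.png

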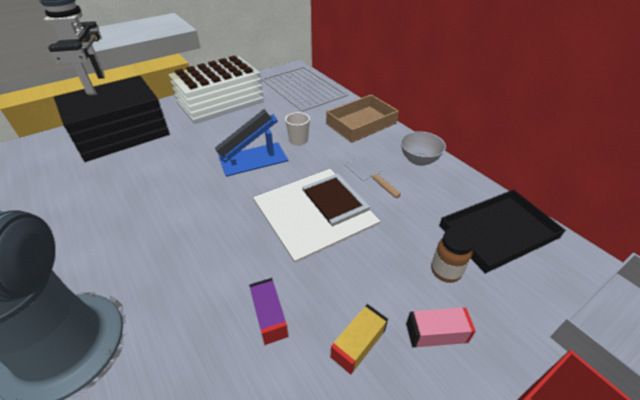

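The scene view shows the yellow weight lying at (307,129) with its red cap at (319,116), the bar on its rest at (420,298), the board at (333,233) and the slab at (312,237). The pink and purple weights are decoys. The side view has the yellow weight at (358,338), the bar at (247,134) and the board at (316,213).

```bash
cat > fit.py <<'E'
import numpy as np,cv2
from scipy.optimize import minimize
from scipy.spatial.transform import Rotation as R
S=4
def box(x0,x1,y0,y1,z0,z1): return np.array([[x,y,z] for x in(x0,x1) for y in(y0,y1) for z in(z0,z1)],float)/1000
def proj(f,P):
    q=(P-f["pose"][:3,3])@f["pose"][:3,:3]
    return q[:,:2]/q[:,2:]*[f["K"][0,0],f["K"][1,1]]+f["K"][:2,2]
def plane(f,uv,z):
    d=f["pose"][:3,:3]@np.linalg.inv(f["K"])@[*uv,1]; o=f["pose"][:3,3]
    return o+d*(z-o[2])/d[2]
def raster(f,P,shape):
    m=np.zeros((shape[0]*S,shape[1]*S),np.uint8)
    h=cv2.convexHull(((proj(f,P)+.5)*S-.5).astype(np.float32))
    cv2.fillConvexPoly(m,np.round(h*16).astype(np.int32),1,shift=4); return m
def mask(f,fn,c,r):
    hsv=cv2.cvtColor(cv2.resize(f["color"],None,fx=S,fy=S,interpolation=cv2.INTER_LINEAR),cv2.COLOR_RGB2HSV).astype(int)
    m=fn(hsv[...,0],hsv[...,1],hsv[...,2]).astype(np.uint8)
    w=np.zeros_like(m); x,y=[int(v*S) for v in c]; w[max(0,y-r*S):y+r*S,max(0,x-r*S):x+r*S]=1
    m*=w; m=cv2.morphologyEx(m,cv2.MORPH_OPEN,np.ones((5,5)))
    n,l,s,_=cv2.connectedComponentsWithStats(m)
    k=1+np.argmax(s[1:,4]); return (l==k).astype(np.uint8)
def hullmask(m):
    c,_=cv2.findContours(m,0,2); o=np.zeros_like(m); cv2.fillConvexPoly(o,cv2.convexHull(np.vstack(c)),1); return o
def fit(fs,ms,pts,x0s):
    def cost(p): return sum(np.count_nonzero(raster(f,pts(p),f["color"].shape)!=m)/m.sum() for f,m in zip(fs,ms))
    best=None
    for x0 in x0s:
        x0=np.array(x0,float); n=len(x0)
        sim=np.vstack([x0,x0+np.diag([.015]*2+[.2]*(n-2))])
        r=minimize(cost,x0,method="Nelder-Mead",options=dict(initial_simplex=sim,xatol=1e-4,fatol=1e-4,maxiter=250))
        if best is None or r.fun<best.fun: best=r
    return best
def yawz(p,z,P,pre=R.identity()): return (R.from_euler("z",p[2])*pre).apply(P)+[p[0],p[1],z]
E
cat > m1.py <<'E'
from fit import *
F=[dict(np.load(c+".npz")) for c in("scene","side")]
def run(name,fn,cs,r,pts,z,hull,yaws):
    ms=[mask(f,fn,c,r) for f,c in zip(F,cs)]
    if hull: ms=[hullmask(m) for m in ms]
    g=[plane(f,np.argwhere(m)[:,::-1].mean(0)/S,z) for f,m in zip(F,ms)]
    c=np.mean(g,0)
    b=fit(F,ms,pts,[[c[0],c[1],y] for y in yaws]); 
    print(name,"init",g[0].round(3),g[1].round(3),"fit",b.x.round(4),"deg",np.degrees(b.x[2]).round(2),"cost",round(b.fun,3))
    for f,m,n in zip(F,ms,"ab"):
        im=cv2.resize(f["color"],None,fx=S,fy=S)[:,:,::-1].copy()
        cc,_=cv2.findContours(m,0,2); cv2.drawContours(im,cc,-1,(0,255,0),1)
        cc,_=cv2.findContours(raster(f,pts(b.x),f["color"].shape),0,2); cv2.drawContours(im,cc,-1,(255,0,255),1)
        y,x=np.argwhere(m).mean(0).astype(int); im=cv2.copyMakeBorder(im,150,150,150,150,0)
        T.append(cv2.resize(im[y:y+300,x:x+300] if r<60 else cv2.resize(im,None,fx=.5,fy=.5)[y//2-75:y//2+225,x//2-75:x//2+225],(260,260)))
T=[]
run("weight",lambda h,s,v:(h>18)&(h<36)&(s>130),[(307,129),(358,338)],40,lambda p:yawz(p,.024,box(-24,24,-24,24,-47,47),R.from_euler("y",90,degrees=True)),.024,0,[0,.8,1.6,2.4])
run("bar",lambda h,s,v:(v<85)&(s<110),[(420,298),(247,134)],45,lambda p:yawz(p,.096,box(-90,90,-10,10,-10,18),R.from_euler("y",-30,degrees=True)),.1,0,[0,.8,1.6,2.4,-.8,-1.6,-2.4,3.1])
run("board",lambda h,s,v:(v>195)&(s<20),[(333,233),(316,213)],75,lambda p:yawz(p,0,box(-120,120,-120,120,0,12)),.012,1,[-.8,-.4,0,.4])
cv2.imwrite("pics/fit.png",np.vstack([np.hstack(T[0::2]),np.hstack(T[1::2])]))
E
python3 m1.py
```

```text
weight init [ 0.452 -0.322  0.024] [ 0.468 -0.317  0.024] fit [ 0.4612 -0.3194  3.4193] deg 195.91 cost 0.525
bar init [0.552 0.31  0.1  ] [0.544 0.306 0.1  ] fit [ 0.5486  0.3101 -0.1775] deg -10.17 cost 0.511
board init [0.594 0.027 0.012] [0.581 0.005 0.012] fit [ 0.5887  0.018  -0.0791] deg -4.53 cost 0.108
```

View pics/fit.png

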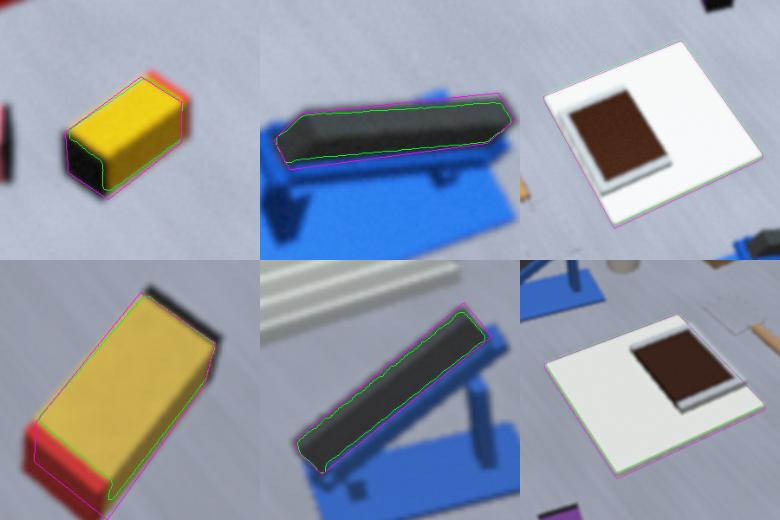

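The board fit is tight. The weight and bar masks miss their end caps and edges (green is inside magenta), so I'll widen those masks and refit. Then I'll work out the bar approach.

```bash
cat > mv.py <<'E'
import numpy as np
from scipy.spatial.transform import Rotation as R
from bench import robot
def tool(yaxis_az,tilt,head):  # deg; tool z tilted from down by tilt toward azimuth head
    t,h=np.radians([tilt,head]); z=np.array([np.sin(t)*np.cos(h),np.sin(t)*np.sin(h),-np.cos(t)])
    a=np.radians(yaxis_az); y=np.array([np.cos(a),np.sin(a),0]); y-=z*(y@z); y/=np.linalg.norm(y)
    return R.from_matrix(np.column_stack([np.cross(y,z),y,z]))
def delta(p,r,base=None):
    s=robot.get_state(); p0,r0=base if base else (s["tool_pos"],R.from_rotvec(s["tool_rot"]))
    d=r0.inv().apply(np.array(p)-p0)*1000; w=(r0.inv()*r).as_rotvec(degrees=True)
    print("trans",d.round(1).tolist(),"rot",w.round(2).tolist(),"rows>=",round(max(np.linalg.norm(d)/50,np.linalg.norm(w)/8.59),1))
def log():
    s=robot.get_state(); print({k:np.round(v,4).tolist() for k,v in s.items() if k not in("dq","joint_efforts")})
    open("log.txt","a").write(repr([*s["joint_pos"],*s["tool_pos"],*s["tool_rot"]])+"\n")
E
sed -i 's/(h>18)&(h<36)&(s>130)/(s>105)\&((h<36)|(h>165))|(v<80)/; s/box(-24,24,-24,24,-47,47)/box(-24,24,-24,24,-55,55)/; s/(v<85)&(s<110)/(v<105)\&(s<140)/' m1.py
python3 m1.py
python3 - <<'E'
from mv import *
log()
# bar grasp guess
b=np.array([.5486,.3101,.096]);yaw=-10.2
r=tool(yaw+90,30,yaw); z=r.as_matrix()[:,2]
delta(b-z*.10,r); delta(b,r)
E
```

```text
weight init [ 0.458 -0.32   0.024] [ 0.458 -0.32   0.024] fit [ 0.4588 -0.3194  3.413 ] deg 195.55 cost 0.183
bar init [0.551 0.309 0.1  ] [0.544 0.307 0.1  ] fit [ 0.5484  0.3106 -0.1856] deg -10.63 cost 0.271
board init [0.594 0.027 0.012] [0.581 0.005 0.012] fit [ 0.5887  0.018  -0.0791] deg -4.53 cost 0.108
{'t': 0.8, 'joint_pos': [0.9859, 0.2451, 1.5578, 0.0, 1.3387, -0.1741], 'tool_pos': [0.2596, 0.5959, 0.2055], 'tool_rot': [0.6408, 3.0755, 0.0001], 'wrist_force': [-0.0108, 0.2975, -0.1775], 'torque': [0.0564, 0.015, -0.0701], 'finger_force': 0.0, 'width': 0.094}
trans [-330.5, -158.2, 22.9] rot [-3.49, -29.86, -13.03] rows>= 7.3
trans [-379.1, -146.6, 109.5] rot [-3.49, -29.86, -13.03] rows>= 8.4
```

View pics/fit.png

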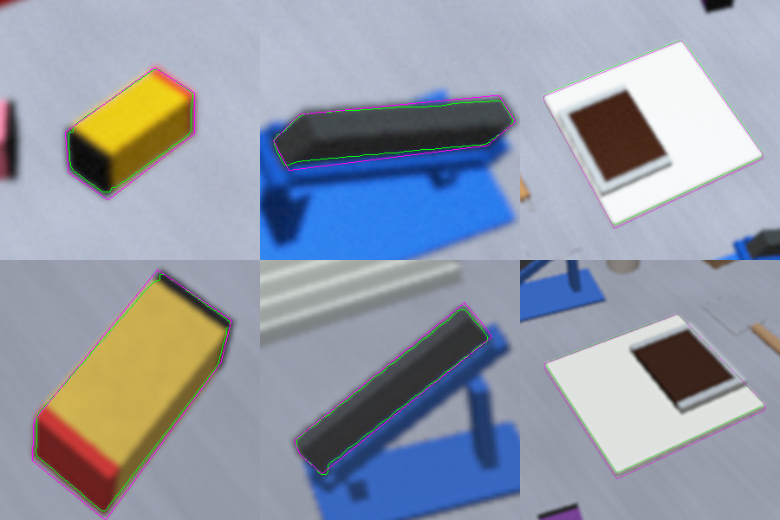

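All three fits now match the outlines. I'll hover in front of the bar with the tool tilted 30°.

drive_tool(grip=[-0.2,-0.2,-0.2,-0.2,-0.2,-0.2,-0.2,-0.2,-0.2,-0.2], translation=[[-330,-158,22],[-330,-158,22],[-330,-158,22],[-330,-158,22],[-330,-158,22],[-330,-158,22],[-330,-158,22],[-330,-158,22],[-330,-158,22],[-330,-158,22]], rot=[[-3.5,-29.9,-13],[-3.5,-29.9,-13],[-3.5,-29.9,-13],[-3.5,-29.9,-13],[-3.5,-29.9,-13],[-3.5,-29.9,-13],[-3.5,-29.9,-13],[-3.5,-29.9,-13],[-3.5,-29.9,-13],[-3.5,-29.9,-13]])

```text
t: 1.8
tool_pos: [0.499, 0.3194, 0.1836]
tool_rot: [0.234, 2.608, -0.062]
wrist_force: [-0.8, 0.1, 0.0]
width: 0.0564
finger_force: 0.0
```

Run:
```python
from mv import *
import cv2
log()
f=robot.grab_frame("wrist"); np.savez("wrist.npz",**f); cv2.imwrite("pics/w1.png",f["color"][:,:,::-1])
print(f["K"].tolist()); T=np.eye(4); s=robot.get_state(); T[:3,3]=s["tool_pos"];T[:3,:3]=R.from_rotvec(s["tool_rot"]).as_matrix()
print((np.linalg.inv(T)@f["pose"]).round(4).tolist())
b=np.array([.5485,.3105,.096]);yaw=-10.4
r=tool(yaw+90,30,yaw); z=r.as_matrix()[:,2]
delta(b-z*.10,r); delta(b,r)
```

```text
{'t': 1.8, 'joint_pos': [0.5339, -0.0495, 1.989, -0.4535, 0.8426, -0.6143], 'tool_pos': [0.499, 0.3194, 0.1836], 'tool_rot': [0.2344, 2.6082, -0.0621], 'wrist_force': [-0.7581, 0.1091, 0.0242], 'torque': [0.0454, 0.3082, 0.0346], 'finger_force': 0.0, 'width': 0.0564}
[[309.70691628693146, 0.0, 316.5854723271367], [0.0, 309.70691628693146, 195.20982134653565], [0.0, 0.0, 1.0]]
[[-0.0012, -0.9585, -0.2852, 0.0833], [1.0, -0.0012, -0.0002, -0.0006], [-0.0002, -0.2852, 0.9585, -0.1787], [0.0, 0.0, 0.0, 1.0]]
trans [-0.2, -0.3, 1.2] rot [0.13, 0.04, 0.17] rows>= 0.0
trans [-0.1, -0.5, 101.2] rot [0.13, 0.04, 0.17] rows>= 2.0
```

View pics/w1.png

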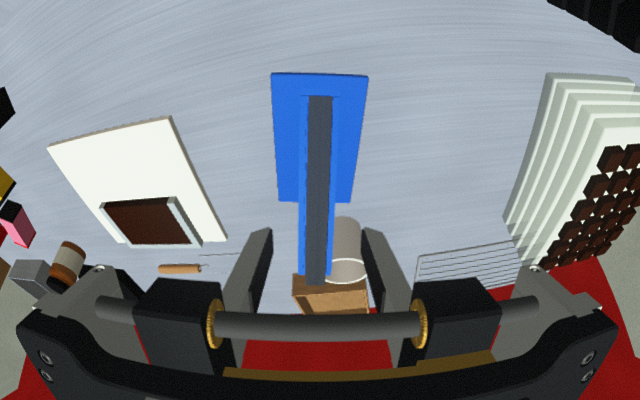

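The wrist view shows the bar, (320,97) to (316,283), centred between the fingers. I'll advance and close.

drive_tool(grip=[-0.2,-0.2,-0.2,-0.2,1,1,1,1,1,1], translation=[[0,-0.5,40],[0,-0.5,80],[0,-0.5,101],[0,-0.5,101],[0,-0.5,101],[0,-0.5,101],[0,-0.5,101],[0,-0.5,101],[0,-0.5,101],[0,-0.5,101]], rot=[[0,0,0],[0,0,0],[0,0,0],[0,0,0],[0,0,0],[0,0,0],[0,0,0],[0,0,0],[0,0,0],[0,0,0]])

```text
t: 2.85
tool_pos: [0.5488, 0.3104, 0.0969]
tool_rot: [0.234, 2.607, -0.061]
wrist_force: [-4.2, 2.2, 4.2]
width: 0.0198
finger_force: 29.9
```

Run:
```python
from mv import *
log()
s=robot.get_state(); p=s["tool_pos"]; r=R.from_rotvec(s["tool_rot"])
delta(p+[-.03,0,.09],r)
# over board: bar centre at board (-8,0)
B=np.array([.5887,.0180,0]);yb=-4.53; Rb=R.from_euler("z",yb,degrees=True)
rt=tool(yb,0,0)
delta(B+Rb.apply([-.020,0,.090]),rt,(p+[-.03,0,.09],r))
```

```text
{'t': 2.85, 'joint_pos': [0.4701, 0.1529, 1.9578, -0.5123, 0.663, -0.5722], 'tool_pos': [0.5488, 0.3104, 0.0969], 'tool_rot': [0.2343, 2.6074, -0.0606], 'wrist_force': [-4.1505, 2.1994, 4.18], 'torque': [0.2075, 0.4625, -0.1396], 'finger_force': 29.8907, 'width': 0.0198}
trans [-19.6, -5.2, -92.7] rot [0.0, 0.0, 0.0] rows>= 1.9
trans [-39.0, -277.4, 134.0] rot [22.16, 24.33, 82.17] rows>= 10.3
```

drive_tool(grip=[1,1,1,1,1], translation=[[0,0,-12],[-5,0,-35],[-12,-3,-65],[-20,-5,-93],[-20,-5,-93]], rot=[[0,0,0],[0,0,0],[0,0,0],[0,0,0],[0,0,0]])

```text
t: 3.35
tool_pos: [0.5196, 0.311, 0.1905]
tool_rot: [0.234, 2.604, -0.058]
wrist_force: [0.3, 0.2, -4.1]
width: 0.0202
finger_force: 30.0
```

drive_tool(grip=[1,1,1,1,1,1,1,1,1,1], translation=[[-3,-22,10],[-6,-44,21],[-9,-66,32],[-12,-88,43],[-15,-110,53],[-18,-132,64],[-21,-154,75],[-24,-176,85],[-28,-198,96],[-32,-220,106]], rot=[[1.8,1.9,6.6],[3.5,3.9,13.1],[5.3,5.8,19.7],[7.1,7.8,26.3],[8.9,9.7,32.9],[10.6,11.7,39.4],[12.4,13.6,46],[14.2,15.6,52.6],[16,17.5,59.2],[17.7,19.5,65.7]])

```text
t: 4.35
tool_pos: [0.5578, 0.0783, 0.108]
tool_rot: [1.914, 2.352, -0.021]
wrist_force: [1.2, 0.4, -4.8]
width: 0.0199
finger_force: 29.9
```

Run:
```python
from mv import *
import cv2
log()
B=np.array([.5887,.0180,0]);yb=-4.53; Rb=R.from_euler("z",yb,degrees=True)
delta(B+Rb.apply([-.020,0,.090]),tool(yb,0,0))
```

```text
{'t': 4.35, 'joint_pos': [-0.0227, 0.1171, 1.8976, -0.0894, 1.051, -0.1858], 'tool_pos': [0.5578, 0.0783, 0.108], 'tool_rot': [1.9143, 2.3523, -0.021], 'wrist_force': [1.1846, 0.3662, -4.7663], 'torque': [0.044, 0.1381, 0.0653], 'finger_force': 29.9493, 'width': 0.0199}
trans [-57.7, -2.4, 23.4] rot [4.05, 4.83, 16.24] rows>= 2.0
```

drive_tool(grip=[1,1,1,1,1,1], translation=[[-20,-1,0],[-40,-2,10],[-57.7,-2.4,23],[-57.7,-2.4,23],[-57.7,-2.4,23],[-57.7,-2.4,23]], rot=[[1.4,1.6,5.4],[2.7,3.2,10.8],[4,4.8,16.2],[4,4.8,16.2],[4,4.8,16.2],[4,4.8,16.2]])

```text
t: 4.95
tool_pos: [0.5699, 0.0213, 0.0924]
tool_rot: [2.297, 2.137, 0.004]
wrist_force: [-0.2, -0.1, -4.7]
width: 0.0201
finger_force: 30.0
```

```bash
cat >> fit.py <<'E'
def wproj(f,P):
    q=(P-f["pose"][:3,3])@f["pose"][:3,:3]; r=np.linalg.norm(q[:,:2],axis=1); th=np.arctan2(r,q[:,2])
    return q[:,:2]/r[:,None]*(th*f["K"][0,0])[:,None]+f["K"][:2,2]
E
python3 - <<'E'
from mv import *
from fit import *
log()
f=robot.grab_frame("wrist"); im=f["color"][:,:,::-1].copy()
Rb=lambda P:yawz([.5887,.0180,np.radians(-4.53)],0,np.array(P,float)/1000)
for P in ([[5,-77,26],[5,77,26],[117,77,26],[117,-77,26]],[[-120,-120,12],[-120,120,12],[120,120,12],[120,-120,12]],[[5,-65,26],[5,65,26],[105,65,26],[105,-65,26]]):
    P=np.array(P);Q=np.vstack([P[i]+(P[(i+1)%4]-P[i])*t for i in range(4) for t in np.linspace(0,1,20)])
    cv2.polylines(im,[np.round(wproj(f,Rb(Q))*16).astype(np.int32)],True,(255,0,255),1,shift=4)
s=robot.get_state(); r=R.from_rotvec(s["tool_rot"])
# bar in tool frame: length along tool x, top 18 behind tcp, thickness y
Q=np.array([[a,b,c] for a,b,c in [(-90,-10,-18),(90,-10,-18),(90,10,-18),(-90,10,-18)]])/1000
cv2.polylines(im,[np.round(wproj(f,r.apply(Q)+s["tool_pos"])*16).astype(np.int32)],True,(0,255,0),1,shift=4)
cv2.imwrite("pics/w2.png",cv2.resize(im,(800,500),interpolation=cv2.INTER_CUBIC))
E
```

```text
{'t': 4.95, 'joint_pos': [-0.1609, 0.1882, 1.8461, -0.0009, 1.1024, -0.0881], 'tool_pos': [0.5699, 0.0213, 0.0924], 'tool_rot': [2.2971, 2.1366, 0.0038], 'wrist_force': [-0.2494, -0.1272, -4.6539], 'torque': [-0.0756, 0.0244, -0.0094], 'finger_force': 29.9511, 'width': 0.0201}
```

View pics/w2.png

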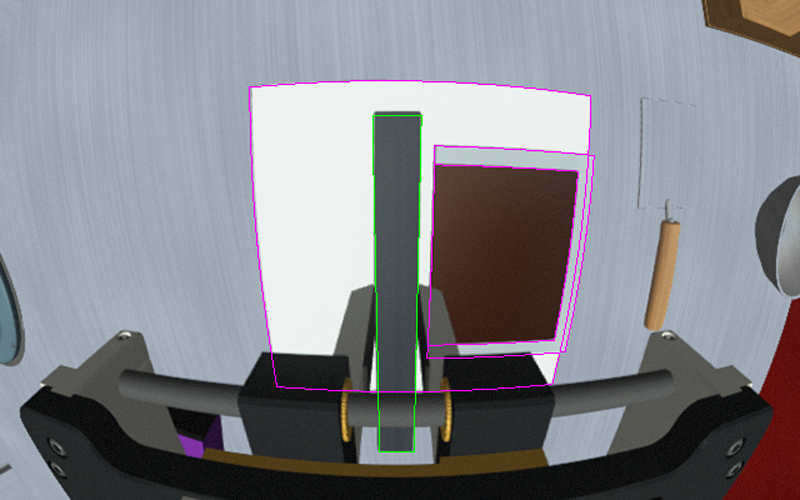

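The overlay matches the slab and board to about 1 px, and the bar sits about 1–2 mm forward in the grip. I'll lower it to just above the board, 3 mm short of the edge.

Run:
```python
from mv import *
B=np.array([.5887,.0180,0]);yb=-4.53; Rb=R.from_euler("z",yb,degrees=True)
for a in ([-.009,-.0015,.045],[-.009,-.0015,.033]): delta(B+Rb.apply(a),tool(yb,0,0))
```

```text
trans [-3.6, 9.4, 47.9] rot [0.33, 0.07, 0.4] rows>= 1.0
trans [-3.6, 9.4, 59.9] rot [0.33, 0.07, 0.4] rows>= 1.2
```

drive_tool(grip=[1,1,1,1,1,1], translation=[[-3.6,9.4,25],[-3.6,9.4,45],[-3.6,9.4,55],[-3.6,9.4,59.5],[-3.6,9.4,59.5],[-3.6,9.4,59.5]], rot=[[0.3,0,0.4],[0.3,0,0.4],[0.3,0,0.4],[0.3,0,0.4],[0.3,0,0.4],[0.3,0,0.4]])

```text
t: 5.6
tool_pos: [0.581, 0.0164, 0.0349]
tool_rot: [2.306, 2.128, 0.002]
wrist_force: [-0.1, 0.1, -5.6]
width: 0.0199
finger_force: 30.0
```

drive_tool(grip=[1,1,1,1,1], translation=[[0,1,0.5],[0,2,0.5],[0,3,0.5],[0,3.5,0.5],[0,3.5,0.5]], rot=[[0,0,0],[0,0,0],[0,0,0],[0,0,0],[0,0,0]])

```text
t: 6.1
tool_pos: [0.5839, 0.0159, 0.0334]
tool_rot: [2.308, 2.129, -0.0]
wrist_force: [-0.6, -0.5, -3.9]
width: 0.0196
finger_force: 30.0
```

drive_tool(grip=[1,1,1,1], translation=[[0,0.7,0.5],[0,1.2,1],[0,1.5,1.5],[0,1.5,1.5]], rot=[[0,0,0],[0,0,0],[0,0,0],[0,0,0]])

```text
t: 6.5
tool_pos: [0.5841, 0.0156, 0.0323]
tool_rot: [-2.309, -2.13, 0.005]
wrist_force: [-7.3, -2.5, 3.4]
width: 0.0196
finger_force: 30.0
```

The bar touches both the slab and the board. I'll press slightly, release and rise.

drive_tool(grip=[1,1,0.55,0.3,0.3,0.3], translation=[[0,0.6,0.2],[0,0.6,0.2],[0,0.2,0],[0,-0.5,-0.5],[0,-0.5,-1],[0,-0.5,-1]], rot=[[0,0,0],[0,0,0],[0,0,0],[0,0,0],[0,0,0],[0,0,0]])

```text
t: 7.1
tool_pos: [0.5858, 0.0159, 0.0336]
tool_rot: [2.307, 2.128, 0.003]
wrist_force: [-0.0, 0.1, -0.3]
width: 0.0325
finger_force: 0.0
```

drive_tool(grip=[0.3,0.3,0.3,0.3,0.3], translation=[[0,0,-15],[0,0,-50],[0,0,-90],[0,-15,-120],[0,-15,-120]], rot=[[0,0,0],[0,0,0],[0,0,0],[0,0,0],[0,0,0]])

```text
t: 7.6
tool_pos: [0.5726, 0.0171, 0.1594]
tool_rot: [2.301, 2.123, 0.011]
wrist_force: [0.8, 0.3, 0.8]
width: 0.0328
finger_force: 0.0
```

Run:
```python
from mv import *
from fit import *
log()
f=robot.grab_frame("wrist"); im=f["color"][:,:,::-1].copy()
Rb=lambda P:yawz([.5887,.0180,np.radians(-4.53)],0,np.array(P,float)/1000)
for P in ([[5,-77,26],[5,77,26],[117,77,26],[117,-77,26]],[[-15,-90,48],[-15,90,48],[5,90,48],[5,-90,48]],[[5,-65,26],[5,65,26],[105,65,26],[105,-65,26]]):
    P=np.array(P);Q=np.vstack([P[i]+(P[(i+1)%4]-P[i])*t for i in range(4) for t in np.linspace(0,1,20)])
    cv2.polylines(im,[np.round(wproj(f,Rb(Q))*16).astype(np.int32)],True,(255,0,255),1,shift=4)
u=wproj(f,Rb([[0,0,40]]))[0].astype(int); print(u)
cv2.imwrite("pics/w3.png",cv2.resize(im[60:360,160:560],(800,600),interpolation=cv2.INTER_CUBIC))
# kinematic fit: j4~wrist spherical: p=base + ...
L=[eval(l) for l in open("log.txt")]; L=np.array(L)
from scipy.optimize import least_squares
def fk(q,k):
    d1,a1,l2,a3,l3,d6=k
    r=R.from_euler("z",q[0])
    up=np.array([a1,0,d1]); p=r.apply(up)
    r2=r*R.from_euler("y",q[1]); p=p+r2.apply([0,0,l2])
    r3=r2*R.from_euler("y",q[2]); p=p+r3.apply([a3,0,l3])
    r5=r3*R.from_euler("z",q[3])*R.from_euler("y",q[4]); p=p+r5.apply([0,0,d6])
    return p,r5*R.from_euler("z",q[5])
res=least_squares(lambda k:np.concatenate([fk(l[:6],k)[0]-l[6:9] for l in L]),[.4,0,.45,0,.4,.3])
print(res.x.round(4),np.abs(res.fun).max())
for l in L: print((fk(l[:6],res.x)[1].inv()*R.from_rotvec(l[9:])).as_rotvec(degrees=True).round(1))
```

```text
{'t': 7.6, 'joint_pos': [-0.1676, 0.1046, 1.8051, -0.0009, 1.2197, -0.087], 'tool_pos': [0.5726, 0.0171, 0.1594], 'tool_rot': [2.3014, 2.1235, 0.0106], 'wrist_force': [0.807, 0.2812, 0.7518], 'torque': [-0.0134, 0.0421, -0.0308], 'finger_force': 0.0, 'width': 0.0328}
[331 187]
[ 0.105   0.1571  0.1525 -0.0749  0.4155  0.0243] 0.11602474332742696
[ 0. -0. 90.]
[ 0. -0. 90.]
[-0. -0. 90.]
[-0.  0. 90.]
[-0.  0. 90.]
[-0.  0. 90.]
```

View pics/w3.png

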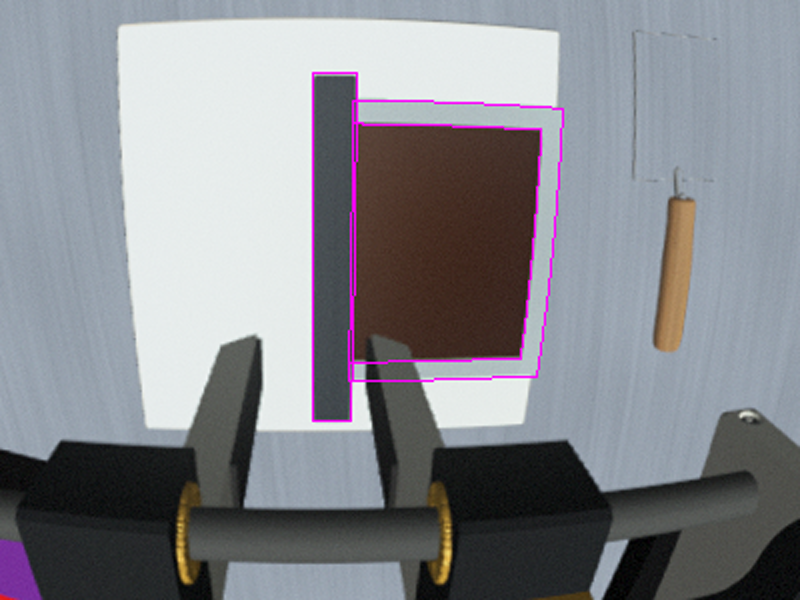

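The bar lies flush on the edge and matches the model outline; its length is centred on the slab. Next I'll refit the arm model with a lateral offset and check whether the one-grasp tip-up of the weight is feasible.

```bash
cat > kin.py <<'E'
from mv import *
from scipy.optimize import least_squares
L=np.array([eval(l) for l in open("log.txt")])
def fk(q,k):
    d1,a1,l2,a3,l3,d6,e=k
    r=R.from_euler("z",q[0]); p=r.apply([a1,e,d1])
    r2=r*R.from_euler("y",q[1]); p=p+r2.apply([0,0,l2])
    r3=r2*R.from_euler("y",q[2]); p=p+r3.apply([a3,0,l3])
    r5=r3*R.from_euler("z",q[3])*R.from_euler("y",q[4]); p=p+r5.apply([0,0,d6])
    return p,r5*R.from_euler("z",q[5]+np.pi/2)
res=least_squares(lambda k:np.concatenate([fk(l[:6],k)[0]-l[6:9] for l in L]),[.4,0,.45,0,.4,.3,.1],xtol=1e-14,ftol=1e-14)
K=res.x; err=np.abs(res.fun).max()
lo=np.array([-3.13,-1.02,.13,-.95,.21,-2.74]);hi=np.array([3.13,2.26,2.54,4.09,2.88,2.74])
def ik(p,r,q0):
    def c(q): a,b=fk(q,K); return np.concatenate([(a-p)*5,(b.inv()*r).as_rotvec()])
    best=None
    for s in (q0,[np.arctan2(p[1],p[0])-.17,.3,1.7,0,1.1,1.5],[np.arctan2(p[1],p[0])-.17,.3,1.7,0,1.1,-1.5]):
        o=least_squares(c,np.clip(s,lo+.01,hi-.01),bounds=(lo,hi))
        if best is None or o.cost<best.cost-1e-6: best=o
    return best.x,np.sqrt(2*best.cost)
E
python3 - <<'E'
from kin import *
print(K.round(4),err)
q0=L[-1,:6]
W=np.array([.4588,-.3194,.024]); cap=195.5
B=np.array([.5887,.0180,0]); Rb=R.from_euler("z",-4.53,degrees=True)
for s in (1,-1):
  for a in (20,35,45,55,65):
    h=cap-180; g=W+R.from_euler("z",h,degrees=True).apply([-.010,0,0])
    r=tool(h+90*s,a,h); p=g+r.apply([0,0,.0188]); q,e=ik(p,r,q0)
    b=a-90; Pw=B+Rb.apply([-.040,0,.012+.055+.010]); r2=tool(-4.53+90*s,b,-4.53); p2=Pw+r2.apply([0,0,.0188]); q2,e2=ik(p2,r2,q0)
    print(s,a,"pick",q.round(2),round(e,3),"place",q2.round(2),round(e2,3))
E
```

```text
[ 0.2735 -0.      0.4198  0.0662  0.5688  0.28    0.1126] 8.695081321619114e-10
1 20 pick [-0.88  0.22  2.01  0.21  0.79 -2.74] 0.205 place [-0.14  0.93  1.19 -0.07  2.23 -1.64] 0.0
1 35 pick [-1.11  0.24  2.11  0.84  0.87  2.74] 0.006 place [-0.14  0.78  1.32 -0.06  2.   -1.63] 0.0
1 45 pick [-1.19  0.28  2.13  1.04  0.95  2.52] 0.0 place [-0.15  0.68  1.41 -0.05  1.84 -1.63] 0.0
1 55 pick [-1.25  0.35  2.14  1.2   1.07  2.33] 0.0 place [-0.15  0.57  1.52 -0.04  1.67 -1.63] 0.0
1 65 pick [-1.31  0.45  2.13  1.32  1.21  2.18] 0.0 place [-0.15  0.46  1.62 -0.03  1.49 -1.64] 0.0
-1 20 pick [-0.99  0.22  2.04  0.46  0.82  0.01] 0.0 place [-0.14  0.93  1.19 -0.07  2.23  1.5 ] 0.0
-1 35 pick [-1.11  0.24  2.11  0.83  0.87 -0.39] 0.0 place [-0.14  0.78  1.32 -0.06  2.    1.51] 0.0
-1 45 pick [-1.19  0.28  2.13  1.04  0.95 -0.62] 0.0 place [-0.15  0.68  1.41 -0.05  1.84  1.51] 0.0
-1 55 pick [-1.25  0.35  2.14  1.2   1.07 -0.81] 0.0 place [-0.15  0.57  1.52 -0.04  1.67  1.51] 0.0
-1 65 pick [-1.31  0.45  2.13  1.32  1.21 -0.97] 0.0 place [-0.15  0.46  1.62 -0.03  1.49  1.51] 0.0
```

The kinematic model is exact and the one-grasp tip-up is reachable: pick tilted +55°, place tilted −35°. Before moving I'll check how close the look-alikes are and compute the hover.

Run:
```python
from kin import *
from fit import plane
F=dict(np.load("scene.npz")); G=dict(np.load("side.npz"))
W=np.array([.4588,-.3194,.024]);h=15.5; Rh=R.from_euler("z",h,degrees=True)
for n,a,b in (("pink",(255,131),(442,327)),("purple",(364,146),(268,312)),("jar",(227,163),(453,254))):
    m=(plane(F,a,.024)+plane(G,b,.024))/2; print(n,m.round(3),"in weight heading frame",Rh.inv().apply(m-W).round(3))
r=tool(h-90,55,h); g=W+Rh.apply([-.010,0,0])
for d in (.10,0):
    p=g+r.apply([0,0,.0188-d]); print(p.round(3)); delta(p,r)
```

```text
pink [ 0.598 -0.393  0.024] in weight heading frame [ 0.114 -0.108 -0.   ]
purple [ 0.349 -0.174  0.024] in weight heading frame [-0.067  0.169  0.   ]
jar [ 0.737 -0.305  0.024] in weight heading frame [ 0.272 -0.06   0.   ]
[ 0.385 -0.34   0.071]
trans [-370.7, -157.7, 85.3] rot [-32.98, 47.61, 64.37] rows>= 10.1
[ 0.464 -0.318  0.013]
trans [-342.4, -81.2, 143.2] rot [-32.98, 47.61, 64.37] rows>= 10.1
```

drive_tool(grip=[-0.5,-1,-1,-1,-1,-1,-1,-1,-1,-1], translation=[[-37,-16,5],[-74,-32,10],[-111,-48,15],[-148,-64,20],[-185,-80,25],[-222,-96,32],[-260,-112,40],[-297,-128,50],[-334,-143,65],[-370.7,-157.7,85.3]], rot=[[-3.2,4.6,6.2],[-6.4,9.2,12.4],[-9.6,13.8,18.6],[-12.8,18.4,24.8],[-16,23,31],[-19.2,27.6,37.3],[-22.4,32.2,43.5],[-25.6,36.9,49.8],[-28.8,41.5,56.1],[-32,46.2,62.4]])

```text
t: 8.65
tool_pos: [0.3815, -0.342, 0.0674]
tool_rot: [-2.672, -0.411, -1.347]
wrist_force: [-0.2, 0.2, 0.3]
width: 0.094
finger_force: 0.0
```

Run:
```python
from kin import *
from fit import wproj,box
import cv2
log()
W=np.array([.4588,-.3194,.024]);h=15.5; Rh=R.from_euler("z",h,degrees=True)
r=tool(h-90,55,h); g=W+Rh.apply([-.010,0,0])
for d in (.10,0): delta(g+r.apply([0,0,.0188-d]),r)
f=robot.grab_frame("wrist"); im=f["color"][:,:,::-1].copy()
P=Rh.apply(box(-55,55,-24,24,-24,24))+W; u=wproj(f,P)
for i in range(8):
    for b in (1,2,4):
        if i<i^b: cv2.line(im,tuple(np.round(u[i]*16).astype(int)),tuple(np.round(u[i^b]*16).astype(int)),(0,255,0),1,shift=4)
cv2.imwrite("pics/w4.png",im)
```

```text
{'t': 8.65, 'joint_pos': [-1.4425, 0.1743, 2.1919, 1.0006, 1.2273, -0.7645], 'tool_pos': [0.3815, -0.342, 0.0674], 'tool_rot': [-2.6722, -0.4112, -1.3474], 'wrist_force': [-0.1841, 0.1984, 0.3113], 'torque': [-0.134, 0.4496, 0.0126], 'finger_force': 0.0, 'width': 0.094}
trans [5.0, -1.0, 1.4] rot [-0.8, 1.6, 1.59] rows>= 0.3
trans [7.8, 0.4, 101.3] rot [-0.8, 1.6, 1.59] rows>= 2.0
```

View pics/w4.png

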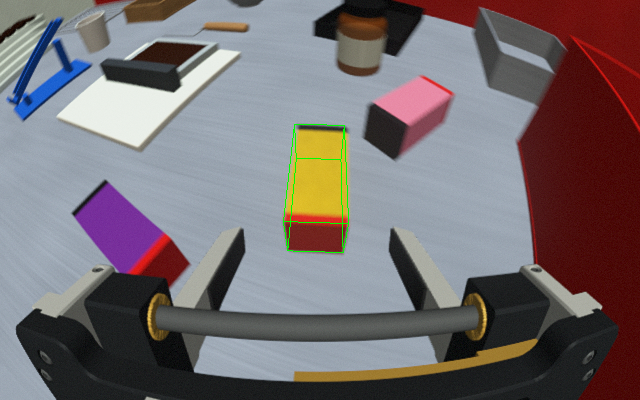

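The wrist view shows the yellow weight matching the model at (318,190), with purple clear to the left. I'll advance and grip.

drive_tool(grip=[-0.6,-0.6,-0.6,-0.6,-0.6,1,1,1,1,1], translation=[[6,-0.5,10],[7,0,45],[7.5,0,80],[7.8,0.4,101],[7.8,0.4,101],[7.8,0.4,101],[7.8,0.4,101],[7.8,0.4,101],[7.8,0.4,101],[7.8,0.4,101]], rot=[[-0.8,1.6,1.6],[-0.8,1.6,1.6],[-0.8,1.6,1.6],[-0.8,1.6,1.6],[-0.8,1.6,1.6],[-0.8,1.6,1.6],[-0.8,1.6,1.6],[-0.8,1.6,1.6],[-0.8,1.6,1.6],[-0.8,1.6,1.6]])

```text
t: 9.7
tool_pos: [0.4644, -0.3165, 0.0142]
tool_rot: [-2.658, -0.37, -1.379]
wrist_force: [-4.5, -2.3, 3.4]
width: 0.0479
finger_force: 30.0
```

Run:
```python
from kin import *
log()
s=robot.get_state(); p=s["tool_pos"]; r=R.from_rotvec(s["tool_rot"])
p1=p+[-.0,0,.16]; delta(p1,r)
# full pose of weight in hand from geometry: weight frame nominal
h=15.5
Rw=R.from_euler("z",h,degrees=True)*R.from_euler("y",-90,degrees=True)  # local z -> cap dir (-heading)
Wc=np.array([.4588,-.3194,.024])
rel_r=r.inv()*Rw; rel_p=r.inv().apply(Wc-p); print("rel",rel_p.round(4))
np.savez("rel.npz",r=rel_r.as_quat(),p=rel_p)
B=np.array([.5887,.0180,0]); Rb=R.from_euler("z",-4.53,degrees=True)
Rt=Rb*rel_r.inv()   # weight upright, yaw aligned with board
for off in ([-.065,0,.012+.055+.06],):
    pt=B+Rb.apply(off)-Rt.apply(rel_p); print(pt.round(3),Rt.apply([0,0,1]).round(2)); delta(pt,Rt,(p1,r))
    print(ik(pt,Rt,s["joint_pos"]), ik(p1,r,s["joint_pos"]))
```

```text
{'t': 9.7, 'joint_pos': [-1.2507, 0.3492, 2.1408, 1.1981, 1.0688, -0.8106], 'tool_pos': [0.4644, -0.3165, 0.0142], 'tool_rot': [-2.6581, -0.3696, -1.3789], 'wrist_force': [-4.5096, -2.2544, 3.3821], 'torque': [-0.3571, 0.5137, -0.2639], 'finger_force': 29.9739, 'width': 0.0479}
trans [130.8, 0.4, -92.2] rot [0.0, 0.0, 0.0] rows>= 3.2
rel [ 0.0044  0.0013 -0.0107]
[0.514 0.025 0.121] [-0.57  0.05 -0.82]
trans [38.0, -315.4, 145.4] rot [-3.39, -88.96, 22.13] rows>= 10.7
(array([-0.15018273,  0.44273602,  1.57006815, -0.039001  ,  1.74162967,
        1.50154419]), np.float64(1.6718959559809382e-15)) (array([-1.25066244, -0.02695773,  2.15635694,  1.04991577,  1.2264382 ,
       -0.45391578]), np.float64(2.3574448201894497e-11))
```

drive_tool(grip=[1,1,1,1,1,1], translation=[[12,0,-8],[40,0,-28],[73,0,-51],[106,0,-75],[131,0,-92],[131,0,-92]], rot=[[0,0,0],[0,0,0],[0,0,0],[0,0,0],[0,0,0],[0,0,0]])

```text
t: 10.3
tool_pos: [0.4652, -0.3166, 0.1767]
tool_rot: [-2.661, -0.377, -1.381]
wrist_force: [0.6, -0.9, -5.4]
width: 0.0478
finger_force: 30.0
```

drive_tool(grip=[1,1,1,1,1,1,1,1,1,1], translation=[[2,-18,8],[5,-40,18],[8,-63,29],[11,-87,40],[14,-111,51],[17,-135,62],[20,-160,73],[23,-185,85],[26,-210,97],[28,-235,108]], rot=[[-0.2,-5,1.2],[-0.4,-11,2.7],[-0.7,-18,4.5],[-1,-25,6.2],[-1.2,-32,8],[-1.5,-39,9.7],[-1.8,-46,11.4],[-2,-53,13.2],[-2.3,-60,14.9],[-2.6,-67,16.7]])

```text
t: 11.3
tool_pos: [0.4996, -0.0583, 0.1314]
tool_rot: [-3.062, -0.018, 0.365]
wrist_force: [0.2, 0.2, -5.3]
width: 0.0478
finger_force: 30.0
```

```bash
cat > place.py <<'E'
from kin import *
d=np.load("rel.npz"); rr=R.from_quat(d["r"]); rp=d["p"]
B=np.array([.5887,.0180,0]); Rb=R.from_euler("z",-4.53,degrees=True); Rt=Rb*rr.inv()
def go(x,y,z): delta(B+Rb.apply(np.array([x,y,12+55+z])/1000)-Rt.apply(rp),Rt)
E
python3 - <<'E'
from place import *
log(); go(-65,0,60)
E
```

```text
{'t': 11.3, 'joint_pos': [-0.329, 0.15, 1.8269, -0.023, 1.4082, 1.2362], 'tool_pos': [0.4996, -0.0583, 0.1314], 'tool_rot': [-3.0616, -0.0185, 0.3652], 'wrist_force': [0.1619, 0.2286, -5.2584], 'torque': [-0.0479, -0.2274, -0.0034], 'finger_force': 29.9783, 'width': 0.0478}
trans [18.3, -82.6, 11.6] rot [-0.92, -21.42, 5.6] rows>= 2.6
```

drive_tool(grip=[1,1,1,1,1,1], translation=[[5,-24,3],[10,-46,6],[14,-66,9],[18,-82.6,11.6],[18,-82.6,11.6],[18,-82.6,11.6]], rot=[[-0.3,-6.5,1.7],[-0.5,-12,3],[-0.7,-17,4.4],[-0.9,-21.4,5.6],[-0.9,-21.4,5.6],[-0.9,-21.4,5.6]])

```text
t: 11.9
tool_pos: [0.5142, 0.0233, 0.1207]
tool_rot: [-2.968, 0.111, 0.932]
wrist_force: [-0.8, 0.1, -5.8]
width: 0.0477
finger_force: 30.0
```

Run:
```python
from place import *
from fit import proj,wproj,box
import cv2
log(); go(-65,0,60); go(-45,0,4)
s=robot.get_state(); r=R.from_rotvec(s["tool_rot"]); c=s["tool_pos"]+r.apply(rp); rw=r*rr
print("weight centre board", Rb.inv().apply(c-B).round(4),"up",rw.apply([0,0,1]).round(3))
T=[]
for n,pj in (("scene",proj),("side",proj)):
    f=robot.grab_frame(n); im=cv2.resize(f["color"][:,:,::-1],None,fx=4,fy=4,interpolation=cv2.INTER_CUBIC)
    def draw(P,col):
        u=((pj(f,P)+.5)*4-.5)
        for i in range(8):
            for b in (1,2,4):
                if i<i^b: cv2.line(im,tuple(np.round(u[i]*16).astype(int)),tuple(np.round(u[i^b]*16).astype(int)),col,1,cv2.LINE_AA,shift=4)
        return u.mean(0).astype(int)
    u=draw(rw.apply(box(-24,24,-24,24,-55,55))+c,(0,255,0)); draw(Rb.apply(box(-15,5,-90,90,12,48))+B,(255,0,255))
    T.append(im[u[1]-200:u[1]+300,u[0]-200:u[0]+200])
cv2.imwrite("pics/p1.png",np.hstack(T))
```

```text
{'t': 11.9, 'joint_pos': [-0.1534, 0.4391, 1.5735, -0.0398, 1.7365, 1.4978], 'tool_pos': [0.5142, 0.0233, 0.1207], 'tool_rot': [-2.9683, 0.111, 0.9321], 'wrist_force': [-0.7721, 0.1343, -5.7939], 'torque': [-0.1419, -0.6275, 0.0357], 'finger_force': 29.9811, 'width': 0.0477}
trans [-0.1, -1.9, -0.0] rot [-0.04, -0.3, 0.05] rows>= 0.0
trans [48.3, -1.5, 34.5] rot [-0.04, -0.3, 0.05] rows>= 1.2
weight centre board [-0.0649 -0.0019  0.127 ] up [-0.005 -0.001  1.   ]
```

View pics/p1.png

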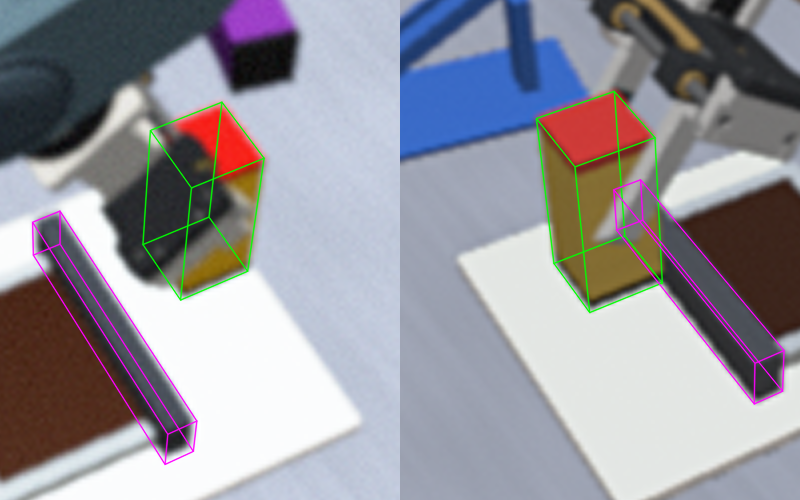

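Both views show the weight upright, red cap up, and matching the model (green). I'll lower it beside the bar with a small gap.

```bash
sed -i 's/^B=/rp[1]=0\nB=/' place.py
python3 - <<'E'
from place import *
go(-46,0,20); go(-43,0,2)
E
```

```text
trans [38.9, -1.0, 24.1] rot [-0.07, -0.48, -0.04] rows>= 0.9
trans [51.6, -0.9, 37.2] rot [-0.07, -0.48, -0.04] rows>= 1.3
```

drive_tool(grip=[1,1,1,1,1,1,1], translation=[[18,-1,11],[39,-1,24],[46,-1,31],[50,-1,35.5],[51.6,-1,37],[51.6,-1,37],[51.6,-1,37]], rot=[[0,-0.5,0],[0,-0.5,0],[0,-0.5,0],[0,-0.5,0],[0,-0.5,0],[0,-0.5,0],[0,-0.5,0]])

```text
t: 12.7
tool_pos: [0.5374, 0.0226, 0.0649]
tool_rot: [-2.967, 0.113, 0.937]
wrist_force: [-0.8, 0.5, -5.8]
width: 0.0477
finger_force: 30.0
```

Run:
```python
from place import *
log(); go(-43,0,0); go(-41,0,0); go(-39,0,0)
```

```text
{'t': 12.7, 'joint_pos': [-0.1491, 0.5624, 1.5165, -0.0375, 1.6736, 1.506], 'tool_pos': [0.5374, 0.0226, 0.0649], 'tool_rot': [-2.9673, 0.1134, 0.9371], 'wrist_force': [-0.7963, 0.5435, -5.8255], 'torque': [-0.0736, -0.6772, -0.007], 'finger_force': 29.981, 'width': 0.0477}
trans [1.3, 0.5, 4.1] rot [-0.03, -0.12, -0.05] rows>= 0.1
trans [2.9, 0.5, 2.9] rot [-0.03, -0.12, -0.05] rows>= 0.1
trans [4.6, 0.5, 1.8] rot [-0.03, -0.12, -0.05] rows>= 0.1
```

drive_tool(grip=[1,1,1,1], translation=[[0.8,0.5,1.2],[1.5,0.5,2.1],[1.5,0.5,2.1],[1.5,0.5,2.1]], rot=[[0,-0.1,0],[0,-0.1,0],[0,-0.1,0],[0,-0.1,0]])

```text
t: 13.1
tool_pos: [0.5371, 0.0222, 0.0615]
tool_rot: [-2.966, 0.113, 0.941]
wrist_force: [0.2, 0.6, -5.1]
width: 0.0479
finger_force: 30.0
```

Near contact with the board. Now sliding toward the bar.

drive_tool(grip=[1,1,1,1,1,1], translation=[[0.8,0,-0.6],[1.6,0,-1.2],[2.4,0,-1.7],[3.2,0,-2.3],[3.6,0,-2.6],[3.6,0,-2.6]], rot=[[0,0,0],[0,0,0],[0,0,0],[0,0,0],[0,0,0],[0,0,0]])

```text
t: 13.7
tool_pos: [0.5404, 0.0219, 0.0616]
tool_rot: [-2.964, 0.114, 0.947]
wrist_force: [-5.3, 0.8, -1.9]
width: 0.0482
finger_force: 30.0
```

drive_tool(grip=[1,1,1], translation=[[0.6,0,-0.3],[0.9,0,-0.5],[0.9,0,-0.5]], rot=[[0,0,0],[0,0,0],[0,0,0]])

```text
t: 14.0
tool_pos: [0.5408, 0.0219, 0.0616]
tool_rot: [-2.963, 0.113, 0.949]
wrist_force: [-7.2, -0.1, -0.8]
width: 0.048
finger_force: 30.0
```

Run:
```python
from place import *
from fit import proj,box
import cv2
log(); go(-39,0,0)
s=robot.get_state(); r=R.from_rotvec(s["tool_rot"]); print((r*rr).apply([0,0,1]).round(4))
f=robot.grab_frame("side"); u=proj(f,(B+Rb.apply([-.04,0,.04]))[None])[0].astype(int)
cv2.imwrite("pics/p2.png",cv2.resize(f["color"][u[1]-60:u[1]+60,u[0]-80:u[0]+80,::-1],None,fx=5,fy=5,interpolation=cv2.INTER_CUBIC))
```

```text
{'t': 14.0, 'joint_pos': [-0.1492, 0.5793, 1.5013, -0.038, 1.6802, 1.5061], 'tool_pos': [0.5408, 0.0219, 0.0616], 'tool_rot': [-2.9632, 0.1135, 0.9492], 'wrist_force': [-7.2011, -0.086, -0.8459], 'torque': [-0.0476, 1.0385, -0.0806], 'finger_force': 29.9872, 'width': 0.048}
trans [-0.2, 0.1, 1.1] rot [-0.03, 0.35, -0.06] rows>= 0.0
[ 6.2e-03 -3.0e-04  1.0e+00]
```

View pics/p2.png

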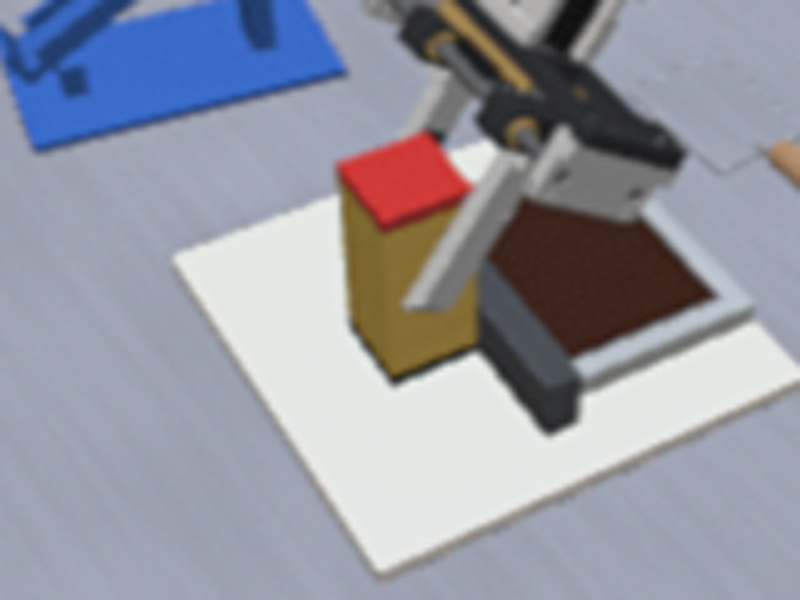

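The side view shows the weight standing against the middle of the bar, touching it at (480,330). I'll level it slightly, seat it, release and retreat.

drive_tool(grip=[1,1,0.1,-0.3,-0.6,-0.6,-0.6], translation=[[0.5,0,0.3],[0.5,0,0.3],[0.5,0,0.3],[0.5,0,0.2],[0,0,0],[0,0,0],[0,0,0]], rot=[[0,0.3,0],[0,0.3,0],[0,0.3,0],[0,0.3,0],[0,0.3,0],[0,0.3,0],[0,0.3,0]])

```text
t: 14.75
tool_pos: [0.5431, 0.0216, 0.0618]
tool_rot: [-2.969, 0.114, 0.932]
wrist_force: [-0.1, -0.2, 0.3]
width: 0.0737
finger_force: 0.0
```

drive_tool(grip=[-0.6,-0.6,-0.6,-0.6,-0.6,-0.6,-0.6], translation=[[0,0,-20],[0,0,-60],[0,0,-100],[0,0,-140],[0,0,-180],[0,0,-180],[0,0,-180]], rot=[[0,0,0],[0,0,0],[0,0,0],[0,0,0],[0,0,0],[0,0,0],[0,0,0]])

```text
t: 15.45
tool_pos: [0.6456, 0.0129, 0.2091]
tool_rot: [-2.969, 0.114, 0.931]
wrist_force: [-0.3, 0.5, -0.3]
width: 0.075
finger_force: 0.0
```

Run:
```python
from place import *
from fit import wproj,proj,box
import cv2
log(); T=[]
for n,pj,S,w in (("wrist",wproj,2,200),("side",proj,4,200)):
    f=robot.grab_frame(n); im=cv2.resize(f["color"][:,:,::-1],None,fx=S,fy=S,interpolation=cv2.INTER_CUBIC)
    im=cv2.copyMakeBorder(im,300,300,300,300,0)
    for bx in (box(-63,-15,-24,24,12,122),box(-15,5,-90,90,12,48)):
        u=(pj(f,Rb.apply(bx)+B)+.5)*S-.5+300
        for i in range(8):
            for b in (1,2,4):
                if i<i^b: cv2.line(im,tuple(np.round(u[i]*16).astype(int)),tuple(np.round(u[i^b]*16).astype(int)),(255,0,255),1,cv2.LINE_AA,shift=4)
    u=u.mean(0).astype(int); T.append(im[u[1]-300:u[1]+250,u[0]-200:u[0]+200])
cv2.imwrite("pics/p3.png",np.hstack(T))
```

```text
{'t': 15.45, 'joint_pos': [-0.141, 0.6401, 1.1186, -0.0354, 1.9901, 1.502], 'tool_pos': [0.6456, 0.0129, 0.2091], 'tool_rot': [-2.9692, 0.1136, 0.9315], 'wrist_force': [-0.2883, 0.4637, -0.2528], 'torque': [-0.0328, -0.1742, -0.0157], 'finger_force': 0.0, 'width': 0.075}
```

View pics/p3.png

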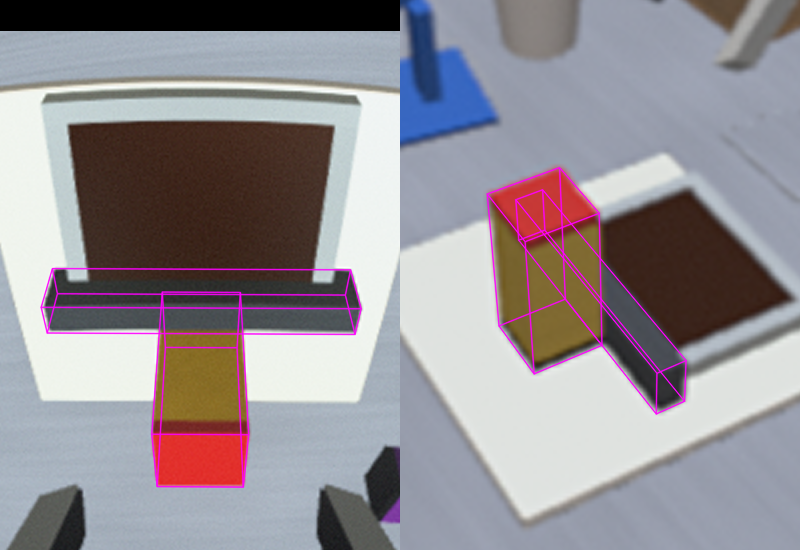

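Both views match the target outlines: the bar is flush along the slab edge, the weight stands upright against its middle, and the robot is clear. I'll hand it in.

```bash
python3 -c "
from bench import robot
print(robot.sign_off())"
```

```text
the job is handed in; nothing more can be done
None
```

The job is handed in at about 15.5 s of robot time: the bar lies on its narrow edge flush along the open side of the slab, and the yellow weight stands red cap up against the middle of the bar's outer side; the result of the judging was not shown.

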